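# Demould the cast impeller and seat it on the drive hub

## Robot

A 6-joint arm with a two-finger parallel gripper is mounted at the origin on the work surface. World frame = base frame: x ahead of the robot, y to its left, z up, the work surface at z = 0. Lengths are in m, angles in rad, forces in N, time in s.
With the tool pointing down it reaches from about 0.325 to 1 m from the base axis. Payload 5.1 kg.
Tool frame: the origin (TCP) lies midway between the tips of the shut fingers; the grasp point (between the pads) lies 19 mm behind it; z points along the fingers, y is the line along which they close (so a half turn about z gives the same grasp; the last joint's range is limited). The gripper opens to 85 mm and grips with 20 to 120 N. Pads are 22 mm wide; open, the fingers measure 114 mm over their backs; the gripper's body (76 mm by 85 mm) begins 54 mm behind the grasp point. The pads swing forward as they close: fully open they stand 13 mm farther back than shut.
Start: joints at [-1.406, 0.124, 1.65, -0, 1.367, -0.083], TCP at [0.159, -0.63, 0.231] pointing down, gripper open.
Joint ranges: [-2.61, 2.61], [-1.02, 2.33], [0.03, 2.71], [-1.35, 4.49], [0.32, 2.68], [-2.91, 2.91]. Speed limits (rad/s): [2.57, 2.57, 3.14, 3.14, 3.14, 3.14].

## Interface

Orientations are given as a rotation vector (axis times angle).
In Python, from station import monitor, eyes, job gives the robot as it stands.
- The arm moves only by the shell command python3 -m creep 'ROWS'. ROWS is JSON, a list of rows, each an object with "fingers": the opening, from 0 (shut) to 1 (fully open); "offset": the shift along the tool's x, y, z in mm, a list of three; "delta_rot": the turn, a rotation vector about the tool's x, y, z in rad, a list of three. A call has 1 to 10 rows; each row shifts and turns the commanded pose from where the row before left it, along the tool's axes as they then stand; what a row does not reach is not made up. A row lasts 1/8 s, in which the tool goes at most 62.5 mm and 10.7 degrees, less where a joint would pass 70% of its speed; a pose out of reach is approached as far as the arm can. A call with a gripper value outside its range is refused whole. The fingers move at their own pace and stop on an object; the grip force is fixed at half the most. Time passes only in rows, so rows that do not move let the fingers close. It gives the time, the measured TCP pose, the force, the opening and the grip force at its end, in the units of the state.
- monitor.sense(): the state, without advancing time (a new reading comes with each control period).
- eyes.read_camera(name): name is "scene" or "top"; returns a dict with "pixels" (400x640x3 uint8, red, green, blue), "intrinsics" (3x3 intrinsics, pixels), "R" (3x3) and "t" (3): a world point X has camera coordinates R X + t. Camera axes: x right, y down, z forward; pixel columns grow to the right and rows downward; lengths in m; the calibration is good to about 2 mm. A picture is of the moment at which its call begins. There is no depth.
- job.close_job(): hands the job in; it is judged then, once.
The state is a dict: "time_s": time; "qpos": joint angles; "joint_velocities": joint speeds; "joint_torque": joint torques, N m; "ee_pos": TCP position; "ee_rot": TCP orientation; "wrist_force": force on the tool from outside, world axes, zero at the start; "torque": the same for the moment, N m; "grip_width": finger opening in m; "grip_force": force on a finger pad.
Only numpy, scipy, OpenCV 4.12 (cv2) and the standard library are available. Lean on these libraries where they do the work, as an engineer would, in place of code of your own. Each camera call takes 0.05 s, during which the arm holds its last target. There are 200 camera calls.

## Task

Lift the cured amber resin impeller straight up out of its open aluminium mould and seat it on the grey rotor drive: bore over the spigot, then turned as needed under light pressure until all four brass pegs drop into its sockets and it lies flat, fully home on the hub face. Do not drop it or bear down hard on the drive, let go of it when it is home, and leave everything else on the bench where it is.

Things in the scene. Friction and masses are not known exactly. Their poses are not given: they have to be found in the camera images.
- impeller: Amber cast-resin pump impeller, 0.3 to 0.5 kg, 88 mm tall. Origin: centre of its underside, z up its axis. Round back plate 130 mm diameter, 20 mm thick; on it six curved vanes from 27 to 65 mm radius, tops 41 mm above the underside; round boss 54 mm diameter up to 45 mm; above that the square shank.
- shank (a point): Point on the impeller's axis, 68 mm above its underside: middle of the square shank, the place to grip. The shank is 36 x 36 mm, from 45 to 88 mm above the underside, faces square to the impeller's x and y; grip any two faces across from each other. Keep the fingertips 46 mm or more above the underside, clear of boss and vanes.
- bore (a point): Centre of the impeller's underside, mouth of its blind bore (24 mm diameter, 34 mm deep). Around it in the underside are four sockets, on the impeller's +x, +y, -x and -y axes, 35 mm from the centre, each 15 mm wide, 16 mm long radially, 14 mm deep. It fits the hub in any of four quarter turns.
- mould: Lower mould half: aluminium block 175 x 175 x 32 mm, fixed; origin at the centre of its underside, x and y along its sides, z up. Open round cavity on top, 136 mm diameter, 16 mm deep. It lies to the left or the right, the drive on the other side.
- cavity (a point): Centre of the cavity floor, 16 mm above the mould's underside; the impeller's underside rests here at the start, with 3 mm play all round. Core pins on the floor stand in the sockets (9 mm tall) and bore (18 mm tall): the impeller's x and y lie along the mould's within about 2 degrees, and it must rise 20 mm straight up before it moves sideways.
- drive: Grey rotor drive, fixed; origin at the centre of its underside, z up. Base plate 150 x 150 x 10 mm, housing 124 x 124 mm, steel hub on top: flange 100 mm diameter, its flat upper face 84 mm above the origin. The hub turns about the vertical axis; it stands at any angle, NOT given by this pose. Its gear holds it with about 0.4 N m; more turns it, either way, without harm.
- seat (a point): Centre of the hub's upper face on the spindle axis (fixed on the drive), where the centre of the impeller's underside belongs. Four brass pegs, 10 mm diameter, 10 mm tall, bevelled, stand on the face at 35 mm radius, 90 degrees apart, at the unknown hub angle. Until they meet the sockets, within about 3 degrees, the impeller rides on them 10 mm too high; then it can drop home.
- spigot_tip (a point): Top of the hub's central spigot, 28 mm above the hub face: 21 mm diameter, tapering to 10 mm over its top 8 mm. The impeller's bore goes over it first, with 1.5 mm play all round, and centres it.
- mould_top: Bystander: upper mould half, aluminium block 175 x 175 x 34 mm with a round opening, lying on the bench; origin at the centre of its underside.
- tube: Bystander: clear acrylic cylinder 76 mm diameter, 150 mm tall, with a white collar; origin at the centre of its base.
- resin_bottle: Bystander: amber bottle 64 mm diameter, 150 mm tall; origin at the centre of its base.
- mixing_cup: Bystander: white cup 72 mm diameter, 85 mm tall; origin at the centre of its base.
- screwdriver: Bystander: screwdriver 190 mm long lying on the breadboard between mould and drive.
- wrench: Bystander: steel wrench 170 mm long lying on the bench.
- lens: Bystander: black camera lens 64 mm diameter, 62 mm tall; origin at the centre of its base.

How it is judged:
By the outcome, as a careful person would: the job done as asked, in the order asked, and still so for the second after the job is handed in, with the robot touching nothing.
It also fails if it takes over 64 s, if anything falls off the work surface, if the arm or the gripper's body presses on something with over 40 N, if the wrist force passes 120 N, or if a joint passes its speed limit or range.

## Working session

There is one attempt and no reset: what is moved stays moved. The work goes in short steps, Python scripts to look and compute and a shell command to move; the robot and the scene stay as the last step left them, time stands still between calls to the robot, and variables do not carry over. Pictures are saved under pics/ and viewed, at most 10 in all, crops included, and the job is handed in when it is done.

```bash
mkdir -p pics; cat > h.py <<'E'
import numpy as np, cv2
from station import monitor, eyes, job
def shot(n,f=None):
    c=eyes.read_camera(n); im=cv2.cvtColor(c["pixels"],cv2.COLOR_RGB2BGR)
    if f: cv2.imwrite("pics/"+f,im)
    return im,np.array(c["intrinsics"]),np.array(c["R"]),np.array(c["t"])
def ray(c,uv,z):
    _,K,R,t=c; d=R.T@np.linalg.inv(K)@np.array([uv[0],uv[1],1.]); o=-R.T@t
    return o+d*(z-o[2])/d[2]
def proj(c,X):
    _,K,R,t=c; p=K@(R@np.array(X)+t); return p[:2]/p[2]
E
python3 - <<'E'
from h import *
for n in("top","scene"):
    c=shot(n,n+"0.png"); print(n,c[1],-c[2].T@c[3],c[2])
s=monitor.sense(); print({k:np.round(v,3) for k,v in s.items()})
E
```

```text
top [[400.04044883   0.         317.96318188]
 [  0.         400.04044883 194.28933221]
 [  0.           0.           1.        ]] [ 0.3774114  -0.00287362  1.35465704] [[ 2.89659409e-03 -9.99995060e-01  1.22035576e-03]
 [-9.88258733e-01 -3.04902006e-03 -1.52759225e-01]
 [ 1.52762192e-01 -7.63545768e-04 -9.88262683e-01]]
scene [[382.61051639   0.         322.09155283]
 [  0.         382.61051639 206.82071213]
 [  0.           0.           1.        ]] [1.08150365 0.50701703 1.08658504] [[-0.72237733  0.69145364 -0.00792803]
 [ 0.5655447   0.58416247 -0.5821627 ]
 [-0.39790726 -0.42502479 -0.81303367]]
{'time_s': np.float64(0.1), 'qpos': array([-1.406,  0.124,  1.652, -0.   ,  1.367, -0.083]), 'joint_velocities': array([ 0.   , -0.   , -0.004, -0.001,  0.001, -0.002]), 'joint_torque': array([ 0.0000e+00, -4.2493e+01, -3.6665e+01, -0.0000e+00,  4.0000e-03,
        0.0000e+00]), 'ee_pos': array([ 0.159, -0.63 ,  0.23 ]), 'ee_rot': array([-3.116, -0.388,  0.   ]), 'wrist_force': array([-0.044,  0.153,  0.014]), 'torque': array([-0.034,  0.014, -0.018]), 'grip_force': np.float64(0.0), 'grip_width': np.float64(0.086)}
```

View pics/top0.png

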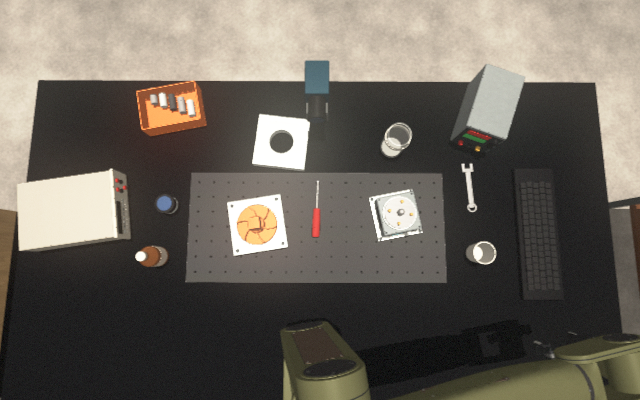

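View pics/scene0.png

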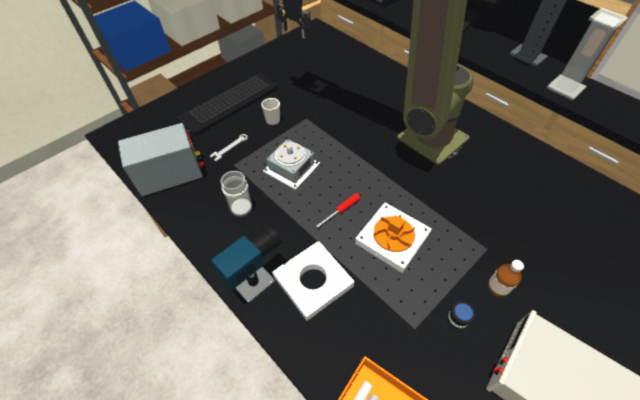

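The top view shows the mould and amber impeller at about (257,225), the drive with its brass pegs at (397,214), and the screwdriver between them at (316,210). The scene view shows the mould at (395,237) and the drive at (290,157). I'll zoom in on both.

```bash
python3 - <<'E'
from h import *
a=cv2.imread("pics/top0.png"); b=cv2.imread("pics/scene0.png")
z=lambda i,u,v:cv2.resize(i[v-37:v+37,u-50:u+50],(400,296),interpolation=cv2.INTER_CUBIC)
cv2.imwrite("pics/z1.png",np.vstack([np.hstack([z(a,257,225),z(a,397,214)]),np.hstack([z(b,395,237),z(b,290,157)])]))
E
```

```text
(no output)
```

View pics/z1.png

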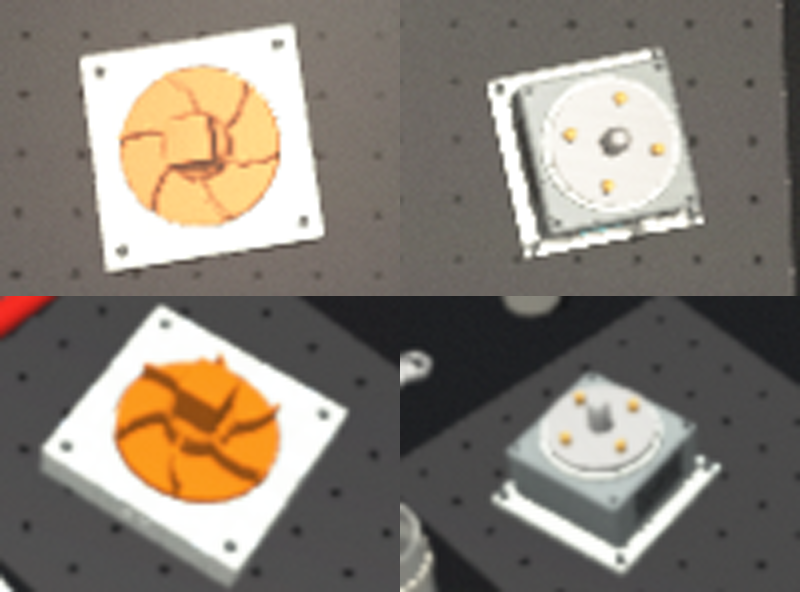

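```bash
cat > m.py <<'E'
from h import *
def tri(cs,uvs):
    A=np.zeros((3,3));b=np.zeros(3)
    for c,uv in zip(cs,uvs):
        o=-c[2].T@c[3]; d=ray(c,uv,0)-o; d/=np.linalg.norm(d); P=np.eye(3)-np.outer(d,d); A+=P;b+=P@o
    X=np.linalg.solve(A,b); return X,[np.round(proj(c,X)-uv,1) for c,uv in zip(cs,uvs)]
def blobs(m,amin):
    n,l,s,c=cv2.connectedComponentsWithStats(m.astype(np.uint8)*255); return [(s[i,4],c[i],l==i) for i in range(1,n) if s[i,4]>=amin]
def win(m,u,v,r):
    w=np.zeros_like(m); w[v-r:v+r,u-r:u+r]=1; return m&w
E
python3 - <<'E'
from m import *
C={n:shot(n) for n in("top","scene")}
P={}
for n,(mu,mv),(du,dv) in(("top",(257,225),(397,214)),("scene",(395,237),(290,155))):
    c=C[n]; hsv=cv2.cvtColor(c[0],cv2.COLOR_BGR2HSV); h,s,v=cv2.split(hsv)
    am=(h>5)&(h<30)&(s>70)
    pg=sorted([(tuple(np.round(b[1],2)),b[0]) for b in blobs(win(am,du,dv,26),2)]); print(n,"pegs",pg)
    P[n]=[np.array(p[0]) for p in pg]
    b=max(blobs(win((s<60)&(v>190),mu,mv,48),300),key=lambda b:b[0])
    pts=cv2.findContours(b[2].astype(np.uint8),0,1)[0]; pts=max(pts,key=cv2.contourArea)[:,0]
    W=np.array([ray(c,p,.032)[:2] for p in pts],np.float32); r=cv2.minAreaRect(W*1000); print("mould",r)
    if n=="top":
        hull=cv2.boxPoints(r); print(hull)
    bb=max(blobs(win(am,mu,mv,45),200),key=lambda b:b[0]); e=cv2.fitEllipse(max(cv2.findContours(bb[2].astype(np.uint8),0,1)[0],key=cv2.contourArea)); P[n+"i"]=e[0]
    print("imp ell",e,ray(c,e[0],.057))
    # hub flange
for n in C: 
    W=np.array([ray(C[n],p,.092) for p in P[n]]); print(n,np.round(W*1000,1), W.mean(0)*1000)
print("peg mean tri",tri([C["top"],C["scene"]],[np.mean(P["top"],0),np.mean(P["scene"],0)]))
E
```

```text
top pegs [((np.float64(389.12), np.float64(210.12)), np.int32(8)), ((np.float64(398.5), np.float64(223.0)), np.int32(6)), ((np.float64(401.71), np.float64(201.0)), np.int32(7)), ((np.float64(410.88), np.float64(213.88)), np.int32(8))]
mould ((481.703125, 198.07791137695312), (179.39202880859375, 180.69947814941406), 9.191129684448242)
[[378.7273  272.94064]
 [407.59015  94.56118]
 [584.67896 123.21518]
 [555.8161  301.59464]]
imp ell ((256.5443115234375, 224.2327423095703), (38.78368377685547, 39.248207092285156), 74.29163360595703) [0.47908858 0.19509277 0.057     ]
scene pegs [((np.float64(280.71), np.float64(155.0)), np.int32(7)), ((np.float64(284.5), np.float64(145.0)), np.int32(6)), ((np.float64(294.5), np.float64(157.0)), np.int32(6)), ((np.float64(297.71), np.float64(147.0)), np.int32(7))]
mould ((472.4549560546875, 191.56329345703125), (181.29666137695312, 179.3938751220703), 9.164411544799805)
imp ell ((393.8235778808594, 233.35679626464844), (35.16330337524414, 41.369686126708984), 106.75926208496094) [0.48642101 0.20005995 0.057     ]
top [[ 522.4 -229.9   92. ]
 [ 481.6 -258.6   92. ]
 [ 551.8 -270.8   92. ]
 [ 510.6 -298.6   92. ]] [ 516.60698543 -264.47516559   92.        ]
scene [[ 543.9 -278.2   92. ]
 [ 502.2 -306.4   92. ]
 [ 515.2 -236.8   92. ]
 [ 474.6 -265.5   92. ]] [ 508.96682897 -271.72135817   92.        ]
peg mean tri (array([ 0.51549351, -0.26238576,  0.10330133]), [array([ 0.1, -0.1]), array([0.1, 0. ])])
```

```bash
cat > go.py <<'E'
import sys, numpy as np
from scipy.spatial.transform import Rotation as Ro
from station import monitor
# x y z(mm) yaw(deg, tool x axis): offset in present tool axes (mm), turn in tool axes
s=monitor.sense(); p=np.array(s["ee_pos"])*1000; R=Ro.from_rotvec(s["ee_rot"])
x,y,z,w=map(float,sys.argv[1:5])
T=Ro.from_euler("z",w,degrees=True)*Ro.from_euler("x",180,degrees=True)
print("t",s["time_s"],"pos",p.round(1),"yaw",np.degrees(np.arctan2(*R.as_matrix()[[1,0],0])).round(2),"tilt",np.round(R.as_matrix()[:2,2],4))
print("off",R.inv().apply(np.array([x,y,z])-p).round(1),"rot",(R.inv()*T).as_rotvec().round(4),"off after rot",T.inv().apply(np.array([x,y,z])-p).round(1),"grip",s["grip_width"],s["grip_force"],"F",np.round(s["wrist_force"],1),"M",np.round(s["torque"],2))
E
python3 go.py 480.7 196.1 230 9.2
```

```text
t 0.2 pos [ 159.4 -629.8  230.5] yaw 14.2 tilt [-0.0002  0.0013]
off [ 514.1 -721.8    1.5] rot [-0.0013 -0.0001  0.0872] off after rot [ 4.493e+02 -7.639e+02  5.000e-01] grip 0.08553344052476695 0.0 F [-0.2 -0.6 -0.3] M [ 0.04 -0.06 -0.04]
```

```bash
python3 -m creep '[{"fingers":1,"offset":[16,-22,0],"delta_rot":[0,0,0]},{"fingers":1,"offset":[32,-45,0],"delta_rot":[0,0,0]},{"fingers":1,"offset":[32,-45,0],"delta_rot":[0,0,0]},{"fingers":1,"offset":[32,-45,0],"delta_rot":[0,0,0]},{"fingers":1,"offset":[32,-45,0],"delta_rot":[0,0,0]},{"fingers":1,"offset":[32,-45,0],"delta_rot":[0,0,0]},{"fingers":1,"offset":[32,-45,0],"delta_rot":[0,0,0]},{"fingers":1,"offset":[32,-45,0],"delta_rot":[0,0,0]},{"fingers":1,"offset":[32,-45,0],"delta_rot":[0,0,0]}]'
python3 go.py 480.7 196.1 230 9.2
```

```text
time_s: 1.32
ee_pos: [0.3296, -0.1914, 0.2313]
ee_rot: [3.117, 0.387, 0.001]
wrist_force: [0.5, -0.2, -0.5]
grip_width: 0.0853
grip_force: 0.0
t 1.325 pos [ 329.6 -191.4  231.3] yaw 14.16 tilt [ 0.0007 -0.0003]
off [ 241.3 -338.8    1.3] rot [ 0.0005 -0.0007  0.0865] off after rot [ 211.1 -358.4    1.3] grip 0.08526650676520779 0.0 F [ 0.5 -0.2 -0.5] M [-0.01 -0.03  0.01]
```

```bash
python3 -m creep '[{"fingers":1,"offset":[32,-45,0],"delta_rot":[0,0,0]},{"fingers":1,"offset":[32,-45,0],"delta_rot":[0,0,0]},{"fingers":1,"offset":[32,-45,0],"delta_rot":[0,0,0]},{"fingers":1,"offset":[32,-45,0],"delta_rot":[0,0,0]},{"fingers":1,"offset":[32,-45,0],"delta_rot":[0,0,0]},{"fingers":1,"offset":[32,-45,0],"delta_rot":[0,0,0]},{"fingers":1,"offset":[32,-45,0],"delta_rot":[0,0,0]},{"fingers":1,"offset":[17,-24,0],"delta_rot":[0,0,0]},{"fingers":1,"offset":[0,0,0],"delta_rot":[0,0,0.087]},{"fingers":1,"offset":[0,0,0],"delta_rot":[0,0,0]}]'
python3 go.py 480.7 196.1 79 9.2
```

```text
time_s: 2.58
ee_pos: [0.4797, 0.195, 0.2309]
ee_rot: [3.131, 0.255, -0.001]
wrist_force: [-0.1, -0.3, -0.6]
grip_width: 0.0853
grip_force: 0.0
t 2.575 pos [479.7 195.  230.9] yaw 9.32 tilt [-0.0007 -0.0002]
off [  1.3  -0.9 151.9] rot [0.0001 0.0008 0.002 ] off after rot [  1.2  -0.9 151.9] grip 0.08527620034320216 0.0 F [-0.1 -0.3 -0.6] M [-0.04  0.01  0.04]
```

```bash
python3 -m creep '[{"fingers":1,"offset":[1.3,-0.9,30],"delta_rot":[0,0,0]},{"fingers":1,"offset":[0,0,40],"delta_rot":[0,0,0]},{"fingers":1,"offset":[0,0,30],"delta_rot":[0,0,0]},{"fingers":1,"offset":[0,0,20],"delta_rot":[0,0,0]},{"fingers":1,"offset":[0,0,15],"delta_rot":[0,0,0]},{"fingers":1,"offset":[0,0,10],"delta_rot":[0,0,0]},{"fingers":1,"offset":[0,0,5],"delta_rot":[0,0,0]},{"fingers":1,"offset":[0,0,1],"delta_rot":[0,0,0]},{"fingers":1,"offset":[0,0,0],"delta_rot":[0,0,0]}]'
python3 go.py 480.7 196.1 79 9.2
python3 - <<'E'
from h import *
a=shot("top")[0]; b=shot("scene")[0]
z=lambda i,u,v:cv2.resize(i[v-50:v+50,u-50:u+50],(400,400),interpolation=cv2.INTER_CUBIC)
cv2.imwrite("pics/z2.png",np.hstack([z(a,257,225),z(b,395,237)]))
E
```

```text
time_s: 3.7
ee_pos: [0.4815, 0.1959, 0.0809]
ee_rot: [-3.131, -0.253, -0.002]
wrist_force: [-0.5, 1.2, 0.2]
grip_width: 0.0855
grip_force: 0.0
t 3.7 pos [481.5 195.9  80.9] yaw 9.22 tilt [0.001  0.0003]
off [-0.7 -0.3  1.9] rot [-0.0001 -0.0011  0.0004] off after rot [-0.7 -0.3  1.9] grip 0.08548181325839489 0.0 F [-0.5  1.2  0.2] M [ 0.03 -0.   -0.02]
```

View pics/z2.png

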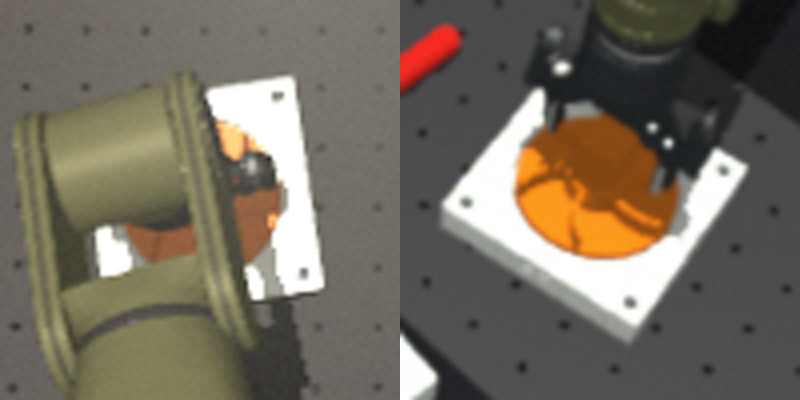

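The fingers straddle the shank: in the right half of the picture they are at about (555,100) and (665,180), with the shank between. I'll lower 2 mm, close, and lift.

```bash
python3 -m creep '[{"fingers":1,"offset":[-0.5,-0.3,2],"delta_rot":[0,0,0]},{"fingers":0,"offset":[0,0,0],"delta_rot":[0,0,0]},{"fingers":0,"offset":[0,0,0],"delta_rot":[0,0,0]},{"fingers":0,"offset":[0,0,0],"delta_rot":[0,0,0]},{"fingers":0,"offset":[0,0,0],"delta_rot":[0,0,0]},{"fingers":0,"offset":[0,0,0],"delta_rot":[0,0,0]},{"fingers":0,"offset":[0,0,0],"delta_rot":[0,0,0]},{"fingers":0,"offset":[0,0,0],"delta_rot":[0,0,0]}]'
python3 go.py 480.7 196.1 79 9.2
```

```text
time_s: 4.8
ee_pos: [0.4808, 0.196, 0.0786]
ee_rot: [-3.131, -0.252, -0.001]
wrist_force: [1.3, -0.4, 1.5]
grip_width: 0.0352
grip_force: 61.6
t 4.8 pos [480.8 196.   78.6] yaw 9.22 tilt [0.0007 0.0001]
off [-0.1 -0.1 -0.4] rot [ 0.     -0.0007  0.0003] off after rot [-0.1 -0.1 -0.4] grip 0.035242821015588496 61.56424641609192 F [ 1.3 -0.4  1.5] M [-0.12 -0.19 -0.05]
```

```bash
python3 -m creep '[{"fingers":0,"offset":[0,0,-3],"delta_rot":[0,0,0]},{"fingers":0,"offset":[0,0,-5],"delta_rot":[0,0,0]},{"fingers":0,"offset":[0,0,-6],"delta_rot":[0,0,0]},{"fingers":0,"offset":[0,0,-8],"delta_rot":[0,0,0]},{"fingers":0,"offset":[0,0,-8],"delta_rot":[0,0,0]},{"fingers":0,"offset":[0,0,-20],"delta_rot":[0,0,0]},{"fingers":0,"offset":[0,0,-30],"delta_rot":[0,0,0]},{"fingers":0,"offset":[0,0,-30],"delta_rot":[0,0,0]},{"fingers":0,"offset":[0,0,-20],"delta_rot":[0,0,0]},{"fingers":0,"offset":[0,0,0],"delta_rot":[0,0,0]}]'
python3 go.py 515.5 -262.4 209 -10
python3 - <<'E'
from h import *
b=shot("scene","s2.png")[0]
E
```

```text
time_s: 6.05
ee_pos: [0.4816, 0.1963, 0.2106]
ee_rot: [-3.131, -0.252, -0.007]
wrist_force: [0.2, -0.4, -5.4]
grip_width: 0.0353
grip_force: 61.0
t 6.05 pos [481.6 196.3 210.6] yaw 9.21 tilt [0.0042 0.0013]
off [-40.  458.2   1.1] rot [-0.0013 -0.0042  0.3353] off after rot [113.  445.9   1.6] grip 0.035342127797436854 61.021488904953 F [ 0.2 -0.4 -5.4] M [ 0.02 -0.03 -0.03]
```

View pics/s2.png

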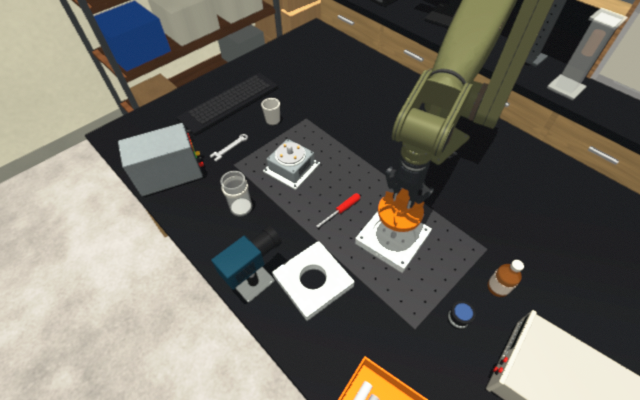

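The impeller hangs level in the gripper at (402,210), clear of the mould, and the wrist reads about 5 N of weight. Next I carry it across to the drive.

```bash
python3 -m creep '[{"fingers":0,"offset":[-2,20,0],"delta_rot":[0,0,0]},{"fingers":0,"offset":[-4,45,0],"delta_rot":[0,0,0]},{"fingers":0,"offset":[-4,50,0],"delta_rot":[0,0,0]},{"fingers":0,"offset":[-5,55,0],"delta_rot":[0,0,0]},{"fingers":0,"offset":[-5,55,0],"delta_rot":[0,0,0]},{"fingers":0,"offset":[-5,55,0],"delta_rot":[0,0,0]},{"fingers":0,"offset":[-5,55,0],"delta_rot":[0,0,0]},{"fingers":0,"offset":[-4,50,0],"delta_rot":[0,0,0]},{"fingers":0,"offset":[-4,45,0],"delta_rot":[0,0,0]},{"fingers":0,"offset":[-2,28,0],"delta_rot":[0,0,0]}]'
python3 -m creep '[{"fingers":0,"offset":[0,0,0],"delta_rot":[0,0,0.1]},{"fingers":0,"offset":[0,0,0],"delta_rot":[0,0,0.12]},{"fingers":0,"offset":[0,0,0],"delta_rot":[0,0,0.115]},{"fingers":0,"offset":[0,0,0],"delta_rot":[0,0,0]},{"fingers":0,"offset":[0,0,0],"delta_rot":[0,0,0]}]'
python3 go.py 515.5 -262.4 180 -10
python3 - <<'E'
from h import *
a=shot("top","t3.png")[0]; b=shot("scene","s3.png")[0]
z=lambda i,u,v:cv2.resize(i[v-50:v+50,u-50:u+50],(400,400),interpolation=cv2.INTER_CUBIC)
cv2.imwrite("pics/z3.png",np.hstack([z(a,400,215),z(b,290,145)]))
E
```

```text
time_s: 7.35
ee_pos: [0.5132, -0.2642, 0.2058]
ee_rot: [-3.129, -0.249, 0.005]
wrist_force: [-0.2, 0.1, -4.6]
grip_width: 0.0355
grip_force: 62.0
time_s: 7.98
ee_pos: [0.5138, -0.2622, 0.207]
ee_rot: [-3.129, 0.271, 0.003]
wrist_force: [-0.0, -0.4, -5.2]
grip_width: 0.0357
grip_force: 62.2
t 7.975 pos [ 513.8 -262.2  207. ] yaw -9.89 tilt [-0.0018  0.0011]
off [ 1.7 -0.1 27. ] rot [-0.0008  0.002   0.002 ] off after rot [ 1.7 -0.1 27. ] grip 0.03571018030756462 62.161492109298706 F [-0.  -0.4 -5.2] M [ 0.01  0.05 -0.03]
```

View pics/z3.png

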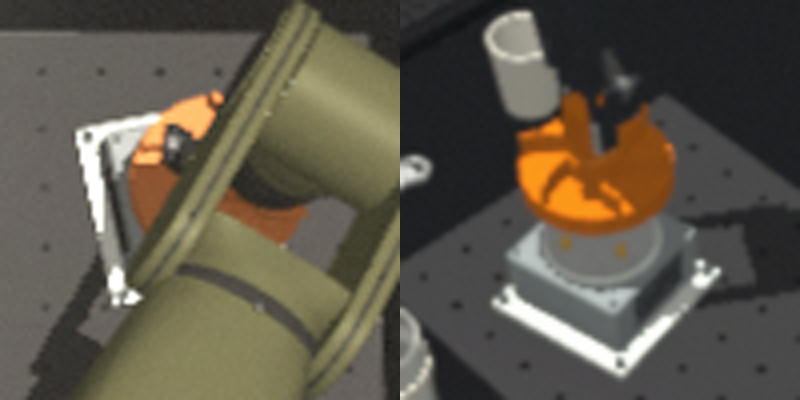

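The impeller hangs over the hub with two pegs visible below it, in the right half at (565,243) and (620,250). I'll fit a circle to its lower rim to see how well it is centred.

```bash
python3 - <<'E'
from m import *
from scipy.optimize import least_squares
C=shot("scene"); h,s,v=cv2.split(cv2.cvtColor(C[0],cv2.COLOR_BGR2HSV))
am=win((h>5)&(h<25)&(s>130)&(v>60),289,143,32)
b=max(blobs(am,50),key=lambda b:b[0]); m=b[2]; ys,xs=np.nonzero(m)
print("ext",xs.min(),xs.max(),ys.min(),ys.max())
pts=np.array([(x,ys[xs==x].max()+.5) for x in range(xs.min()+3,xs.max()-2)],float)
for z in(.1545,.1565,.1585):
    W=np.array([ray(C,p,z)[:2] for p in pts])*1000
    f=lambda q:np.hypot(W[:,0]-q[0],W[:,1]-q[1])-65
    r=least_squares(f,[515,-262],loss="soft_l1"); print(z,r.x.round(1),np.abs(r.fun).mean().round(2))
E
```

```text
ext 269 308 118 153
0.1545 [ 509.6 -264.7] 1.07
0.1565 [ 510.7 -263.2] 1.06
0.1585 [ 511.8 -261.7] 1.05
```

```bash
python3 -m creep '[{"fingers":0,"offset":[4,0,12],"delta_rot":[0,0,0]},{"fingers":0,"offset":[0,0,12],"delta_rot":[0,0,0]},{"fingers":0,"offset":[0,0,5],"delta_rot":[0,0,0]},{"fingers":0,"offset":[0,0,3],"delta_rot":[0,0,0]},{"fingers":0,"offset":[0,0,2],"delta_rot":[0,0,0]},{"fingers":0,"offset":[0,0,2],"delta_rot":[0,0,0]},{"fingers":0,"offset":[0,0,2],"delta_rot":[0,0,0]},{"fingers":0,"offset":[0,0,0],"delta_rot":[0,0,0]}]'
python3 go.py 517.8 -262.4 160 -10
```

```text
time_s: 9.12
ee_pos: [0.5182, -0.2632, 0.1702]
ee_rot: [-3.13, 0.273, 0.0]
wrist_force: [0.0, 1.0, -5.0]
grip_width: 0.0354
grip_force: 62.3
t 9.125 pos [ 518.2 -263.2  170.2] yaw -9.98 tilt [-0.0001  0.0001]
off [-0.5 -0.7 10.2] rot [-0.0001  0.0002  0.0003] off after rot [-0.5 -0.7 10.2] grip 0.035417791244731524 62.26226449012756 F [ 0.  1. -5.] M [0.03 0.02 0.  ]
```

```bash
python3 -m creep '[{"fingers":0,"offset":[0,0,2],"delta_rot":[0,0,0]},{"fingers":0,"offset":[0,0,2],"delta_rot":[0,0,0]},{"fingers":0,"offset":[0,0,2],"delta_rot":[0,0,0]},{"fingers":0,"offset":[0,0,2],"delta_rot":[0,0,0]},{"fingers":0,"offset":[0,0,0],"delta_rot":[0,0,0]}]'
python3 go.py 517.8 -262.4 160 -10
```

```text
time_s: 9.75
ee_pos: [0.5178, -0.2634, 0.1619]
ee_rot: [3.129, -0.273, -0.002]
wrist_force: [-2.5, -1.1, -5.0]
grip_width: 0.0355
grip_force: 62.2
t 9.75 pos [ 517.8 -263.4  161.9] yaw -9.98 tilt [-0.0012 -0.0003]
off [-0.2 -1.   1.9] rot [0.0005 0.0011 0.0004] off after rot [-0.2 -1.   1.9] grip 0.03548493456434142 62.18485951423645 F [-2.5 -1.1 -5. ] M [-0.46  0.59 -0.03]
```

```bash
python3 -m creep '[{"fingers":0,"offset":[-1.2,0.5,0],"delta_rot":[0,0,0]},{"fingers":0,"offset":[0,0,1],"delta_rot":[0,0,0]},{"fingers":0,"offset":[0,0,1],"delta_rot":[0,0,0]},{"fingers":0,"offset":[0,0,0],"delta_rot":[0,0,0]}]'
python3 go.py 517.8 -262.4 160 -10
```

```text
time_s: 10.25
ee_pos: [0.5171, -0.2633, 0.1602]
ee_rot: [-3.129, 0.273, -0.0]
wrist_force: [-1.0, 0.1, -4.6]
grip_width: 0.0354
grip_force: 62.2
t 10.25 pos [ 517.1 -263.3  160.2] yaw -9.98 tilt [0.0002 0.0004]
off [ 0.5 -1.   0.2] rot [-0.0004 -0.0001  0.0004] off after rot [ 0.5 -1.   0.2] grip 0.03542594009655664 62.170575857162476 F [-1.   0.1 -4.6] M [ 0.   -0.02  0.02]
```

```bash
python3 -m creep '[{"fingers":0,"offset":[-0.3,0,1],"delta_rot":[0,0,0]},{"fingers":0,"offset":[0,0,1],"delta_rot":[0,0,0]},{"fingers":0,"offset":[0,0,1],"delta_rot":[0,0,0]},{"fingers":0,"offset":[0,0,1],"delta_rot":[0,0,0]},{"fingers":0,"offset":[0,0,0],"delta_rot":[0,0,0]}]'
python3 go.py 517.8 -262.4 150 -10
```

```text
time_s: 10.88
ee_pos: [0.5167, -0.2634, 0.1562]
ee_rot: [-3.13, 0.273, 0.0]
wrist_force: [-1.0, 0.6, -4.6]
grip_width: 0.0353
grip_force: 62.2
t 10.875 pos [ 516.7 -263.4  156.2] yaw -9.98 tilt [-0.0002  0.0001]
off [ 1.  -1.2  6.2] rot [-0.0001  0.0002  0.0003] off after rot [ 1.  -1.2  6.2] grip 0.03534621354552787 62.18290328979492 F [-1.   0.6 -4.6] M [0.02 0.02 0.01]
```

```bash
python3 -m creep '[{"fingers":0,"offset":[0,0,1],"delta_rot":[0,0,0]},{"fingers":0,"offset":[0,0,1],"delta_rot":[0,0,0]},{"fingers":0,"offset":[0,0,1],"delta_rot":[0,0,0]},{"fingers":0,"offset":[0,0,0],"delta_rot":[0,0,0]}]'
python3 go.py 517.8 -262.4 150 -10
```

```text
time_s: 11.38
ee_pos: [0.5166, -0.2634, 0.1532]
ee_rot: [-3.13, 0.273, 0.0]
wrist_force: [0.0, -0.1, -5.3]
grip_width: 0.0356
grip_force: 62.2
t 11.375 pos [ 516.6 -263.4  153.2] yaw -9.98 tilt [-0.0002  0.0001]
off [ 1.  -1.2  3.2] rot [-0.0001  0.0002  0.0004] off after rot [ 1.  -1.2  3.2] grip 0.035584404263877045 62.18231678009033 F [ 0.  -0.1 -5.3] M [ 0.02 -0.01 -0.03]
```

```bash
python3 -m creep '[{"fingers":0,"offset":[0,0,1],"delta_rot":[0,0,0]},{"fingers":0,"offset":[0,0,1],"delta_rot":[0,0,0]},{"fingers":0,"offset":[0,0,1],"delta_rot":[0,0,0]},{"fingers":0,"offset":[0,0,0],"delta_rot":[0,0,0]}]'
python3 go.py 517.8 -262.4 146 -10
```

```text
time_s: 11.88
ee_pos: [0.5166, -0.2634, 0.1502]
ee_rot: [-3.13, 0.273, 0.0]
wrist_force: [0.5, -0.7, -4.6]
grip_width: 0.0352
grip_force: 62.2
t 11.875 pos [ 516.6 -263.4  150.2] yaw -9.98 tilt [-0.0002  0.0002]
off [ 1.  -1.2  4.2] rot [-0.0001  0.0003  0.0003] off after rot [ 1.  -1.2  4.2] grip 0.03524194338790637 62.183353900909424 F [ 0.5 -0.7 -4.6] M [ 0.05 -0.03 -0.03]
```

```bash
python3 -m creep '[{"fingers":0,"offset":[0,0,1],"delta_rot":[0,0,0]},{"fingers":0,"offset":[0,0,1],"delta_rot":[0,0,0]},{"fingers":0,"offset":[0,0,0.5],"delta_rot":[0,0,0]},{"fingers":0,"offset":[0,0,0],"delta_rot":[0,0,0]}]'
python3 go.py 517.8 -262.4 146 -10
```

```text
time_s: 12.38
ee_pos: [0.5167, -0.2634, 0.1477]
ee_rot: [-3.13, 0.273, 0.0]
wrist_force: [0.9, 0.6, -4.3]
grip_width: 0.0357
grip_force: 62.2
t 12.375 pos [ 516.7 -263.4  147.7] yaw -9.98 tilt [-0.0002  0.0001]
off [ 0.9 -1.2  1.7] rot [-0.      0.0002  0.0004] off after rot [ 0.9 -1.2  1.7] grip 0.03566632319349467 62.182345390319824 F [ 0.9  0.6 -4.3] M [-0.01 -0.    0.01]
```

Home should be at TCP z of about 146.6 mm (78.6 + 68). At 147.7 mm there is still no contact load, so the pegs are already in the sockets. I'll ease down the last millimetre.

```bash
python3 -m creep '[{"fingers":0,"offset":[0,0,0.5],"delta_rot":[0,0,0]},{"fingers":0,"offset":[0,0,0.3],"delta_rot":[0,0,0]},{"fingers":0,"offset":[0,0,0.3],"delta_rot":[0,0,0]},{"fingers":0,"offset":[0,0,0],"delta_rot":[0,0,0]}]'
python3 go.py 517.8 -262.4 146 -10
```

```text
time_s: 12.88
ee_pos: [0.5167, -0.2634, 0.1467]
ee_rot: [-3.13, 0.273, 0.0]
wrist_force: [-0.8, -0.5, -4.7]
grip_width: 0.0353
grip_force: 62.2
t 12.875 pos [ 516.7 -263.4  146.7] yaw -9.98 tilt [-0.0001  0.0001]
off [ 0.9 -1.2  0.7] rot [-0.0001  0.0001  0.0004] off after rot [ 0.9 -1.2  0.7] grip 0.0352825283294729 62.18345403671265 F [-0.8 -0.5 -4.7] M [-0.01  0.04 -0.06]
```

```bash
python3 -m creep '[{"fingers":0,"offset":[0,0,0.3],"delta_rot":[0,0,0]},{"fingers":0,"offset":[0,0,0.3],"delta_rot":[0,0,0]},{"fingers":0,"offset":[0,0,0],"delta_rot":[0,0,0]}]'
python3 go.py 517.8 -262.4 146 -10
```

```text
time_s: 13.25
ee_pos: [0.5168, -0.2635, 0.1466]
ee_rot: [3.13, -0.273, 0.0]
wrist_force: [-1.5, 0.4, -0.8]
grip_width: 0.0353
grip_force: 62.5
t 13.25 pos [ 516.8 -263.5  146.6] yaw -9.98 tilt [ 0.0002 -0.0001]
off [ 0.8 -1.2  0.6] rot [ 0.0001 -0.0002  0.0003] off after rot [ 0.8 -1.2  0.6] grip 0.035329492960621635 62.502522468566895 F [-1.5  0.4 -0.8] M [ 0.11  0.22 -0.03]
```

Contact came at 146.6 mm, as predicted. One light press, then release and rise.

```bash
python3 -m creep '[{"fingers":0,"offset":[0,0,0.3],"delta_rot":[0,0,0]},{"fingers":0,"offset":[0,0,0],"delta_rot":[0,0,0]}]'; python3 -m creep '[{"fingers":1,"offset":[0,0,0],"delta_rot":[0,0,0]},{"fingers":1,"offset":[0,0,0],"delta_rot":[0,0,0]},{"fingers":1,"offset":[0,0,0],"delta_rot":[0,0,0]},{"fingers":1,"offset":[0,0,0],"delta_rot":[0,0,0]},{"fingers":1,"offset":[0,0,0],"delta_rot":[0,0,0]},{"fingers":1,"offset":[0,0,0],"delta_rot":[0,0,0]},{"fingers":1,"offset":[0,0,0],"delta_rot":[0,0,0]}]'
```

```text
time_s: 13.5
ee_pos: [0.5168, -0.2635, 0.1466]
ee_rot: [3.13, -0.273, 0.0]
wrist_force: [-3.5, 1.8, 2.7]
grip_width: 0.0358
grip_force: 62.8
time_s: 14.38
ee_pos: [0.5167, -0.2634, 0.1458]
ee_rot: [-3.13, 0.273, 0.0]
wrist_force: [0.7, 0.6, 0.1]
grip_width: 0.0849
grip_force: 0.0
```

```bash
python3 -m creep '[{"fingers":1,"offset":[0,0,-10],"delta_rot":[0,0,0]},{"fingers":1,"offset":[0,0,-30],"delta_rot":[0,0,0]},{"fingers":1,"offset":[0,0,-40],"delta_rot":[0,0,0]},{"fingers":1,"offset":[0,0,-40],"delta_rot":[0,0,0]},{"fingers":1,"offset":[0,20,0],"delta_rot":[0,0,0]},{"fingers":1,"offset":[-10,45,0],"delta_rot":[0,0,0]},{"fingers":1,"offset":[-10,50,0],"delta_rot":[0,0,0]},{"fingers":1,"offset":[-10,50,0],"delta_rot":[0,0,0]},{"fingers":1,"offset":[-5,35,0],"delta_rot":[0,0,0]},{"fingers":1,"offset":[0,0,0],"delta_rot":[0,0,0]}]'
python3 - <<'E'
from h import *
a=shot("top","t4.png")[0]; b=shot("scene","s4.png")[0]
z=lambda i,u,v:cv2.resize(i[v-50:v+50,u-50:u+50],(400,400),interpolation=cv2.INTER_CUBIC)
cv2.imwrite("pics/z4.png",np.hstack([z(a,400,215),z(b,290,145)]))
E
```

```text
time_s: 15.62
ee_pos: [0.4459, -0.4566, 0.2646]
ee_rot: [-3.128, 0.279, 0.002]
wrist_force: [-0.1, 0.4, -0.7]
grip_width: 0.0851
grip_force: 0.0
```

View pics/z4.png

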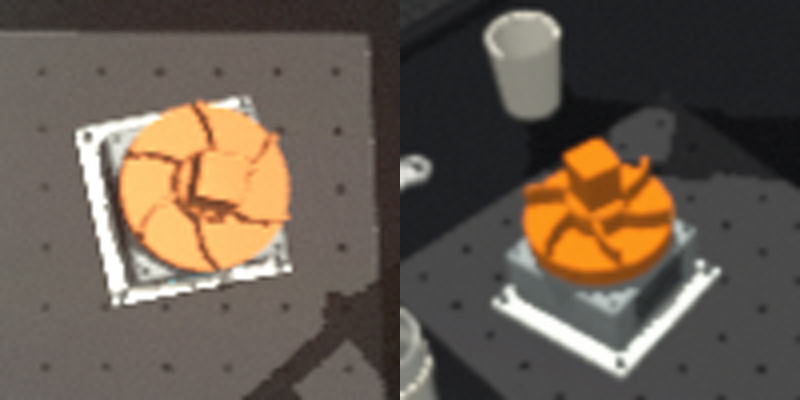

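View pics/s4.png

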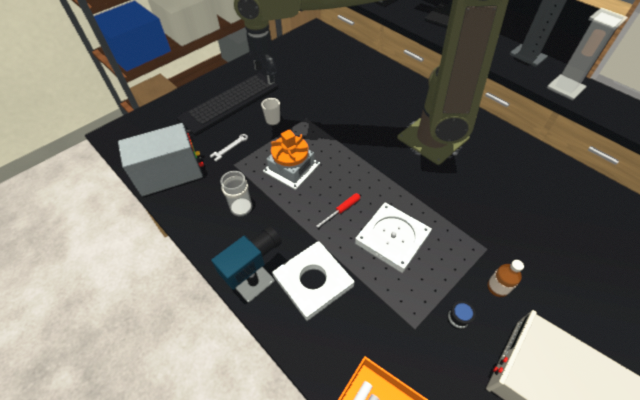

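The impeller sits flat on the hub at (290,152) in the scene view. The mould at (393,237) is empty, the other objects have not moved, and the gripper is clear. I'm handing the job in.

```bash
python3 -c "
from station import job
print(job.close_job())"
```

```text
the job is handed in; nothing more can be done
None
```

The impeller is seated flat and fully home on the drive, with all four pegs in its sockets; it has been released, the arm is clear, nothing else was moved, and the job is handed in (about 16 s of robot time used).

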